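Pop the pastry case and stand its lid open

TASK

Open the pastry case on the bar: press the red release button under the pull bar so that the sprung lid pops ajar by itself, then take hold of the pull bar, steady the lid, and swing it all the way back until it rests on its stop, without flinging it open or letting it drop. Let go so that it stays open, and leave the mug, bottle and jar beside the case where they stand.

Things in the scene. Friction and masses are not known exactly. Their poses are not given: they have to be found in the camera images.
- case: Low clear pastry case on a black base, fixed to the counter: 220 mm deep (x), 326 wide (y), 108 high. Origin: centre of its underside. x points from its front (button side) to its back, y along the hinge, z up. A black button housing, 104 mm wide and at most 56 mm high, stands out in front of it, from x = -105 to -190 mm.
- button_face (a point): Centre of the face of the red button: a plate 26 mm up the slope by 70 mm along y, standing 13 mm proud of its housing. z: outward normal of the face, leaning 40 degrees from vertical to the front (case -x); y is the case's y. It lies 55 mm straight below the shut lid's pull bar, which bars the way from straight above: come along the normal, from the front.
- button (a joint): Travel of the release button along the face's -z, m: 0 out, 0.010 fully in. About 2 N to start and 6 N fully in; the catch lets go at about 0.006. It springs out again when let go.
- lid (a joint): Lid angle, rad: 0 shut, 1.70 open on its stop, just past upright, where it stays by itself. When the catch lets go a spring lifts it to about 0.35 to 0.5, where it bobs, then floats. From there to upright it must be lifted against its own weight (up to 2 N at the bar) and falls back if let go.
- pull_bar (a point): Centre of the pull bar: round, grey, 20 mm thick, 200 mm long along the case's y, on two arms 95 mm either side of its centre, 43 mm clear of the lid's front edge (room for a finger). It turns with the lid at 215 mm from the hinge line; its x axis points from the bar to the hinge.
- hinge (a point): Middle of the lid's hinge line, which runs along the case's y, 105 mm above the counter and 50 mm behind the case's centre. The shut bar lies level with it, 215 mm in front. The lid panel is 316 mm wide, 6 mm thick (10 mm at its rims) and reaches 162 mm from the hinge.
- mug: White mug, 80 mm across, 90 mm high, handle at its +y; origin at the centre of its foot. Bystander.
- bottle: Clear water bottle, 64 mm across, 190 mm high; origin at the centre of its foot. Bystander.
- jar: Amber jar with a steel cap, 76 mm across, 110 mm high; origin at the centre of its foot. Bystander.

How it is judged:
By the outcome, as a careful person would: the job done as asked, in the order asked, and still so for the second after the job is handed in, with the robot touching nothing.
It also fails if it takes over 53 s, if anything falls off the work surface, if the arm or the gripper's body presses on something with over 40 N, if the wrist force passes 120 N, or if a joint passes its speed limit or range.

ROBOT

A 6-joint arm with a two-finger parallel gripper is mounted at the origin on the work surface. World frame = base frame: x ahead of the robot, y to its left, z up, the work surface at z = 0. Lengths are in m, angles in degrees, forces in N, time in s.
With the tool pointing down it reaches from about 0.325 to 0.775 m from the base axis. Payload 9.3 kg.
Tool frame: the origin (TCP) lies midway between the tips of the shut fingers; the grasp point (between the pads) lies 19 mm behind it (hold_point_z is the distance from the TCP to the grasp point, in m); z points along the fingers, x is the direction in which the jaws open and shut, and the axes are right-handed (so a half turn about z gives the same grasp; the last joint's range is limited). The gripper opens to 85 mm and grips with 20 to 120 N. Pads are 22 mm wide; open, the fingers measure 114 mm over their backs; the gripper's body (76 mm by 85 mm) begins 54 mm behind the grasp point. The pads swing forward as they close: fully open they stand 13 mm farther back than shut.
Start: joints at [-79.16, 14.817, 1.232, 76.415, 0, 81.257], TCP at [0.184, -0.518, 0.231] pointing down, gripper open.
Joint ranges: [-174.27, 174.27], [-52.1, 104.24], [-59.71, 78.15], [-110.17, 111.67], [-87.03, 83.33], [-180, 180]. Speed limits (degrees/s): [127.2, 127.2, 159.86, 180, 180, 180].

INTERFACE

Orientations are given as a 3x3 rotation matrix whose columns are the frame's x, y, z axes.
In Python, from bench import * gives the robot as it stands. The module is installed in compiled form; this text tells all that it offers.
- The arm moves only by the shell command python3 -m pendant 'ROWS' [OPENING] [FORCE]. ROWS is JSON, a list of rows, each a list of 2 entries, a list of its own where there are three numbers: the shift along the tool's x, y, z in cm, then the turn, a rotation vector about the tool's x, y, z in rad. In form: [[[tx, ty, tz], [wx, wy, wz]], ...]. A call has exactly 8 rows; each row shifts and turns the commanded pose from where the row before left it, along the tool's axes as they then stand; what a row does not reach is not made up. A row lasts 1/10 s, in which the tool goes at most 50 mm and 8.59 degrees, less where a joint would pass 70% of its speed; a pose out of reach is approached as far as the arm can. A call with a gripper value outside its range is refused whole. OPENING is the opening in per cent of the stroke, from 0 (shut) to 100 (fully open), set as the call begins (- or left out, the last holds). The fingers move at their own pace and stop on an object; FORCE is the grip in N (left out, the last holds). Time passes only in rows, so rows that do not move let the fingers close, or fill a call up. It gives the time, the measured TCP pose, the force and the opening at its end, in the units of the state.
- get_obs(): the state, without advancing time (a new reading comes with each control period).
- snapshot(name): name is "scene" or "top" or "wrist"; returns a dict with "color" (384x512x3 uint8, blue, green, red), "camera_matrix" (3x3 intrinsics, pixels), "position" and "orientation" of the camera in the world. Camera axes: x right, y down, z forward; pixel columns grow to the right and rows downward; lengths in m; the calibration is good to about 2 mm. A picture is of the moment at which its call begins. There is no depth.
- sign_off(): hands the job in, once; it reports no verdict.
The state is a dict: "t": time; "joints": joint angles; "joint_velocities": joint speeds; "effort": joint torques, N m; "tool_pos": TCP position; "eef_rot": TCP orientation; "contact_force": force on the tool from outside, world axes, zero at the start; "moment": the same for the moment, N m; "gripper_width": finger opening in m.
Only numpy, scipy, OpenCV 4.12 (cv2) and the standard library are available. Lean on these libraries where they do the work, as an engineer would, in place of code of your own. Each camera call takes 0.05 s, during which the arm holds its last target.

## Working session

There is one attempt and no reset: what is moved stays moved. The work goes in short steps, Python scripts to look and compute and a shell command to move; the robot and the scene stay as the last step left them, time stands still between calls to the robot, and variables do not carry over. Pictures are saved under pics/ and viewed, and the job is handed in when it is done.

```bash
mkdir -p pics; python3 - <<'E'
from bench import *
import cv2
o=get_obs(); print({k:o[k] for k in ("t","tool_pos","eef_rot","contact_force","gripper_width")})
for n in ("scene","top","wrist"):
    s=snapshot(n); cv2.imwrite(f"pics/{n}0.png",s["color"]); print(n,s["camera_matrix"],s["position"],s["orientation"])
E
```

```text
{'t': 0.0, 'tool_pos': array([ 0.18432024, -0.51790603,  0.23066094]), 'eef_rot': array([[ 3.35231181e-01, -9.42135864e-01, -2.63055438e-04],
       [-9.42134997e-01, -3.35231233e-01,  1.29104350e-03],
       [-1.30452278e-03, -1.84964303e-04, -9.99999132e-01]]), 'contact_force': array([-0.59746909,  0.63074556,  0.3084902 ]), 'gripper_width': 0.0856620272998681}
scene [[472.83300403   0.         250.19493247]
 [  0.         472.83300403 186.84840122]
 [  0.           0.           1.        ]] [1.28066228 0.25595025 0.62862624] [[-0.24277869  0.561132   -0.79132129]
 [ 0.96983355  0.12194696 -0.21107303]
 [-0.0219406  -0.81869397 -0.57381076]]
top [[400.76370478   0.         256.58576884]
 [  0.         400.76370478 190.78422391]
 [  0.           0.           1.        ]] [0.38947522 0.06368423 0.90318508] [[-0.00209673 -0.9807061   0.1954767 ]
 [-0.99998507  0.00304271  0.00453917]
 [-0.00504637 -0.19546427 -0.98069784]]
wrist [[311.4065467    0.         255.92954299]
 [  0.         311.4065467  189.87300714]
 [  0.           0.           1.        ]] [ 0.24574335 -0.49488911  0.37368828] [[ 0.33539842 -0.91007852 -0.24344401]
 [-0.94207533 -0.3243916  -0.08523004]
 [-0.00140516  0.25792862 -0.96616295]]
```

View pics/scene0.png

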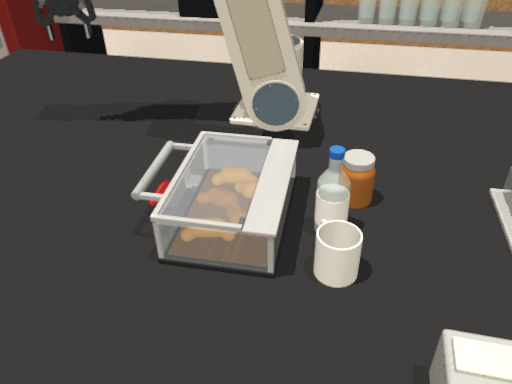

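View pics/top0.png

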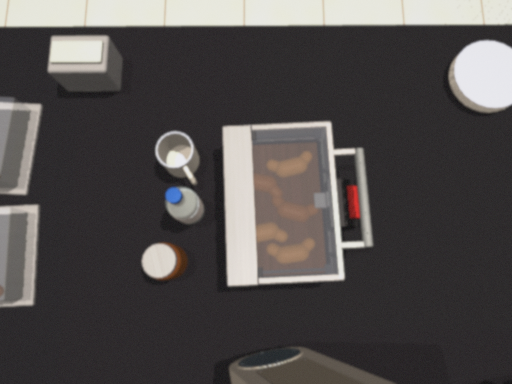

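View pics/wrist0.png

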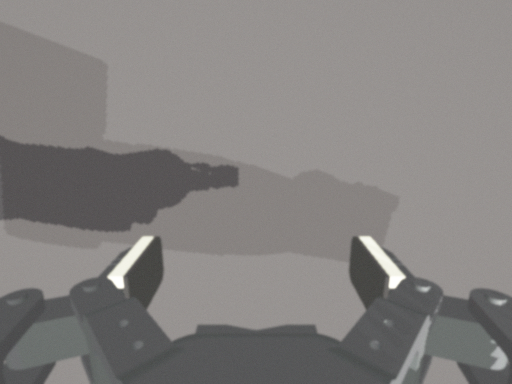

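Top view: the case front (red button at ~(354,202), pull bar from ~(360,149) to ~(369,246)) faces image right, i.e. world -y. Mug, bottle and jar stand behind it on the left.

```bash
cat > h.py <<'E'
from bench import *
import cv2, numpy as np
def ray(s,u,v):
    K=s["camera_matrix"]; d=np.array(s["orientation"])@np.linalg.inv(K)@np.array([u,v,1.]); return np.array(s["position"]),d/np.linalg.norm(d)
def onz(s,u,v,z):
    p,d=ray(s,u,v); return p+d*(z-p[2])/d[2]
def tri(a,b):
    (p,d),(q,e)=a,b
    A=np.stack([d,-e],1); x=np.linalg.lstsq(A,q-p,rcond=None)[0]
    P=p+d*x[0];Q=q+e*x[1]; return (P+Q)/2,np.linalg.norm(P-Q)
def proj(s,P):
    c=np.array(s["orientation"]).T@(np.asarray(P)-s["position"]); c=s["camera_matrix"]@c; return c[:2]/c[2]
E
python3 - <<'E'
from h import *
t=snapshot("top"); s=snapshot("scene")
def red(im):
    b,g,r=[im[...,i].astype(int) for i in range(3)]
    return ((r>110)&(g<70)&(b<70)).astype(np.uint8)
for n,S in(("top",t),("scene",s)):
    c,_=cv2.findContours(red(S["color"]),0,2)
    for k in c:
        if cv2.contourArea(k)>20: print(n,cv2.boundingRect(k),cv2.minAreaRect(k))
# bar in top: grey mask
im=t["color"]; g=cv2.cvtColor(im,6); roi=np.zeros_like(g); roi[140:255,352:380]=1
b=cv2.GaussianBlur(im,(1,1),0).astype(int); sat=b.max(2)-b.min(2)
m=((g>90)&(sat<40)&(roi>0)).astype(np.uint8)
c,_=cv2.findContours(m,0,2); k=max(c,key=cv2.contourArea); print(cv2.minAreaRect(k))
for u,v in cv2.boxPoints(cv2.minAreaRect(k)): print(u,v,onz(t,u,v,.105))
# case corners of lid/case top in top view
for u,v in((222,126),(332,122),(343,280),(228,287)): print(u,v,onz(t,u,v,.108))
cv2.imwrite("pics/topz.png",cv2.resize(im[100:300,210:390],None,fx=3,fy=3,interpolation=2))
cv2.imwrite("pics/scz.png",cv2.resize(s["color"][110:300,120:320],None,fx=3,fy=3,interpolation=2))
E
```

```text
top (348, 185, 12, 33) ((353.4754333496094, 201.22950744628906), (32.41179656982422, 9.053573608398438), 84.80557250976562)
scene (149, 201, 8, 5) ((152.5, 203.0), (4.0, 7.0), 90.0)
scene (155, 179, 15, 14) ((162.14706420898438, 186.08822631835938), (7.202939987182617, 17.492855072021484), 30.963754653930664)
scene (1, 0, 18, 50) ((9.724199295043945, 24.11743927001953), (51.24364471435547, 4.175849914550781), 72.6459732055664)
((362.0, 197.5), (101.0, 20.0), 90.0)
352.0 147.0 [ 0.64052965 -0.13065568  0.105     ]
372.0 147.0 [ 0.64037692 -0.17206265  0.105     ]
372.0 248.0 [ 0.43282809 -0.15995926  0.105     ]
352.0 248.0 [ 0.43292161 -0.1205692   0.105     ]
222 126 [0.68636305 0.1394133  0.108     ]
332 122 [ 0.6942672  -0.09077062  0.108     ]
343 280 [ 0.37140868 -0.09949766  0.108     ]
228 287 [0.35864927 0.12297628 0.108     ]
```

View pics/topz.png

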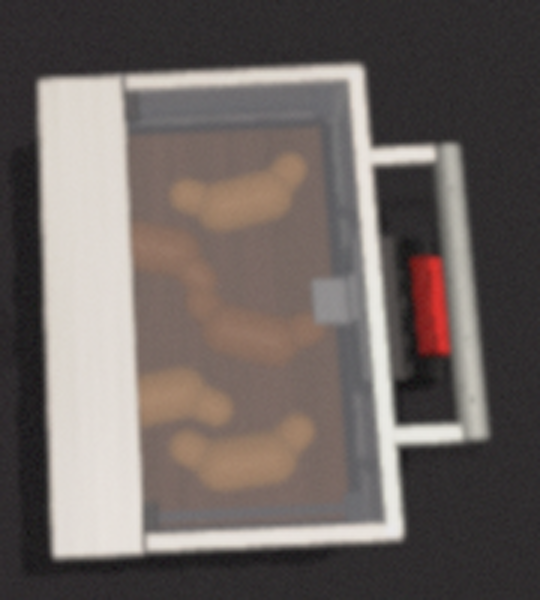

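View pics/scz.png

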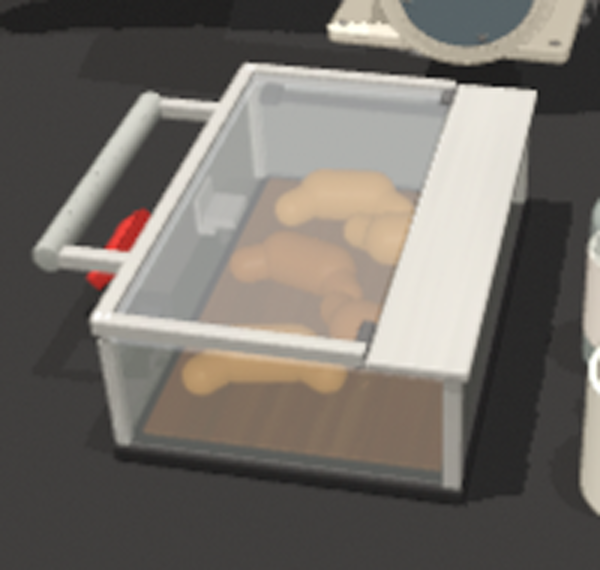

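```bash
python3 - <<'E'
from h import *
t=snapshot("top"); s=snapshot("scene")
a=onz(t,359.5,148.5,.105); b=onz(t,368.8,246,.105)
c=(a+b)/2; print(a,b,c,np.linalg.norm(a-b))
y=(b-a)/np.linalg.norm(b-a); x=np.array([-y[1]*-1*-1,0,0]); 
x=np.cross(y,[0,0,1]); print("caseY",y,"caseX",x, np.degrees(np.arctan2(x[1],x[0])))
# tri ends from scene
for (u,v),(p,q) in (((359.5,149),(150/3+120,97/3+110)),((368.8,245.5),(48/3+120,252/3+110))):
    print(tri(ray(t,u,v),ray(s,p,q)))
h=c+.215*x; cc=h-.05*x; cc[2]=0; print("hinge",h,"case",cc)
bf=c-[0,0,.055]; print("button pred px",proj(t,bf),proj(s,bf))
for n,dx,dy,z in (("FL",-.11,-.163,.108),("FR",-.11,.163,.108),("BR",.11,.163,.108),("BL",.11,-.163,.108)):
    P=cc+dx*x+dy*y; P[2]=z; print(n,P,proj(t,P),proj(s,P))
E
```

```text
[ 0.63723379 -0.14601667  0.105     ] [ 0.43675643 -0.15388029  0.105     ] [ 0.53699511 -0.14994848  0.105     ] 0.20063151606409205
caseY [-0.99923161 -0.03919433  0.        ] caseX [-0.03919433  0.99923161  0.        ] 92.24624477228087
(array([ 0.59576914, -0.0964452 ,  0.21166828]), np.float64(0.043040057517436996))
(array([ 0.45587193, -0.21844272, -0.03280902]), np.float64(0.055249578139444304))
hinge [0.52856833 0.06488631 0.105     ] case [0.53052805 0.01492473 0.        ]
button pred px [357.46261429 200.72401528] [156.01505006 190.10232154]
FL [ 0.69771417 -0.08860207  0.108     ] [330.89978851 120.44519396] [147.30743233 219.27218723]
FR [ 0.37196467 -0.10137942  0.108     ] [343.96047958 279.70379913] [200.66627073 131.81565208]
BR [0.36334192 0.11845153 0.108     ] [230.36784014 284.50165544] [295.41934835 139.6073026 ]
BL [0.68909142 0.13122888 0.108     ] [225.92845278 124.74787321] [270.51338088 233.98621929]
```

```bash
python3 - <<'E'
from h import *
t=snapshot("top"); s=snapshot("scene")
for (u,v),(p,q) in (((359.5,149),(48/3+120,252/3+110)),((368.8,245.5),(150/3+120,97/3+110))):
    print(tri(ray(t,u,v),ray(s,p,q)))
for P in ([.6372,-.146,.105],[.4368,-.1539,.105]): print(proj(s,P))
print(proj(t,[.537,-.15,.05]))
E
```

```text
(array([ 0.63377472, -0.14251197,  0.10994947]), np.float64(0.00435983770927894))
(array([ 0.43713792, -0.151523  ,  0.11079576]), np.float64(0.001673788386801101))
[132.78219748 196.68353814]
[168.99707056 144.34626185]
[357.48640486 200.7217115 ]
```

```bash
cat >> h.py <<'E'
from scipy.spatial.transform import Rotation as Ro
X=np.array([-.0392,.99923,0]); Y=np.array([-.99923,-.0392,0]); Z=np.array([0,0,1.])
BAR0=np.array([.536,-.149,.105]); HIN=BAR0+.215*X
def toolR(below):   # tool pointing 'below' rad under horizontal toward caseX
    z=np.cos(below)*X-np.sin(below)*Z; x=-Y; return np.stack([x,np.cross(z,x),z],1)
def plan(P,R,n,p0=None,R0=None):
    o=get_obs(); p0=np.array(o["tool_pos"]) if p0 is None else p0; R0=np.array(o["eef_rot"]) if R0 is None else R0
    w=Ro.from_matrix(R0.T@R).as_rotvec()/n
    M=sum(R0@Ro.from_rotvec(k*w).as_matrix() for k in range(n))
    t=np.linalg.solve(M,P-p0)
    print("row cm",np.round(t*100,3),"rad",np.round(w,4),"deg/row",np.degrees(np.linalg.norm(w)).round(2))
    p=p0.copy()
    for k in range(n):
        p=p+R0@Ro.from_rotvec(k*w).as_matrix()@t
        if k%4==3: print(k+1,p.round(3))
def st():
    o=get_obs(); print(round(o["t"],2),np.round(o["tool_pos"],4),"F",np.round(o["contact_force"],2),"w",round(o["gripper_width"],4),"j",np.round(o["joints"],1)); print("z",np.round(o["eef_rot"][:,2],3),"x",np.round(o["eef_rot"][:,0],3))
E
python3 - <<'E'
from h import *
bf=BAR0-[0,0,.055]; b=np.radians(50); R=toolR(b); plan(bf-R[:,2]*.12,R,16)
E
```

```text
row cm [ 0.83  -2.711  1.456] rad [ 0.0375 -0.0276 -0.0758] deg/row 5.1
4 [ 0.298 -0.497  0.178]
8 [ 0.403 -0.436  0.144]
12 [ 0.487 -0.341  0.131]
16 [ 0.539 -0.226  0.142]
```

```bash
python3 -m pendant '[[[0.83,-2.71,1.456],[0.0375,-0.0276,-0.0758]],[[0.83,-2.71,1.456],[0.0375,-0.0276,-0.0758]],[[0.83,-2.71,1.456],[0.0375,-0.0276,-0.0758]],[[0.83,-2.71,1.456],[0.0375,-0.0276,-0.0758]],[[0.83,-2.71,1.456],[0.0375,-0.0276,-0.0758]],[[0.83,-2.71,1.456],[0.0375,-0.0276,-0.0758]],[[0.83,-2.71,1.456],[0.0375,-0.0276,-0.0758]],[[0.83,-2.71,1.456],[0.0375,-0.0276,-0.0758]]]' 0 20; python3 -c "from h import *;st()"
```

```text
t: 1.25
tool_pos: [0.404, -0.4351, 0.1431]
eef_rot: [[0.824, -0.557, 0.102], [-0.554, -0.757, 0.346], [-0.116, -0.341, -0.933]]
contact_force: [0.4, -0.7, 0.2]
gripper_width: -0.0001
1.25 [ 0.404  -0.4351  0.1431] F [ 0.38 -0.72  0.16] w -0.0001 j [-62.5  30.3   9.1  84.4  14.5  60.6]
z [ 0.102  0.346 -0.933] x [ 0.824 -0.554 -0.116]
```

```bash
python3 -m pendant '[[[0.83,-2.71,1.456],[0.0375,-0.0276,-0.0758]],[[0.83,-2.71,1.456],[0.0375,-0.0276,-0.0758]],[[0.83,-2.71,1.456],[0.0375,-0.0276,-0.0758]],[[0.83,-2.71,1.456],[0.0375,-0.0276,-0.0758]],[[0.83,-2.71,1.456],[0.0375,-0.0276,-0.0758]],[[0.83,-2.71,1.456],[0.0375,-0.0276,-0.0758]],[[0.83,-2.71,1.456],[0.0375,-0.0276,-0.0758]],[[0.83,-2.71,1.456],[0.0375,-0.0276,-0.0758]]]'; python3 - <<'E'
from h import *
st()
for n in("wrist","scene","top"):
    s=snapshot(n); im=s["color"].copy(); cv2.imwrite(f"pics/{n}1.png",im)
    for P in (BAR0+.1*Y,BAR0-.1*Y,BAR0-[0,0,.055]): print(n,proj(s,P).round(1))
E
```

```text
t: 2.05
tool_pos: [0.5396, -0.2253, 0.1416]
eef_rot: [[0.999, 0.032, -0.026], [0.042, -0.765, 0.643], [0.0, -0.644, -0.765]]
contact_force: [-0.7, 0.2, 0.2]
gripper_width: 0.0001
2.05 [ 0.5396 -0.2253  0.1416] F [-0.7   0.21  0.19] w 0.0001 j [-44.1  37.9  13.9  97.4  26.3  35.9]
z [-0.026  0.643 -0.765] x [0.999 0.042 0.   ]
wrist [113.7 152.6]
wrist [397.  153.4]
wrist [255.4 186.8]
scene [169.5 144.2]
scene [133.5 196.4]
scene [156.6 189.9]
top [368.3 246.3]
top [359.1 149.1]
top [357.  201.2]
```

View pics/wrist1.png

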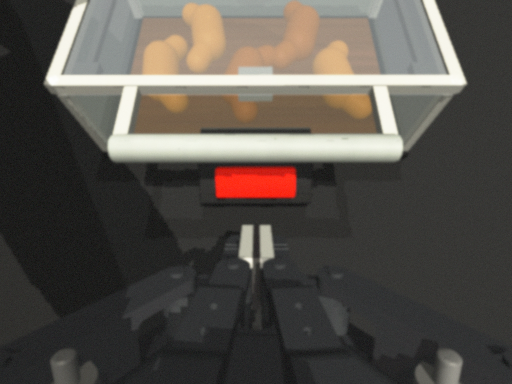

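View pics/scene1.png

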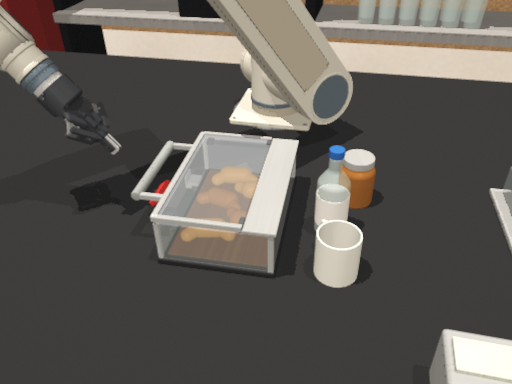

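The wrist view shows the red button at (215–297, 168–198) and the bar at (109–402, ~148); predictions lie within about 5 px.

```bash
python3 - <<'E'
from h import *
s=snapshot("wrist");im=s["color"].astype(int)
m=((im[...,2]>130)&(im[...,1]<70)&(im[...,0]<70)).astype(np.uint8)
k=max(cv2.findContours(m,0,2)[0],key=cv2.contourArea); r=cv2.boundingRect(k); print(r)
n=-toolR(np.radians(50))[:,2]
bf=BAR0-[0,0,.055]
p,d=ray(s,r[0]+r[2]/2,r[1]+r[3]/2); a=((bf-p)@n)/(d@n); print("btn on face plane",p+a*d, "bf",bf)
p1,d1=ray(s,r[0],r[1]+r[3]/2);p2,d2=ray(s,r[0]+r[2],r[1]+r[3]/2)
print("width",np.linalg.norm((p1+d1*((bf-p1)@n)/(d1@n))-(p2+d2*((bf-p2)@n)/(d2@n))))
print("bar ctr at z .105",onz(s,(109+402)/2,148.5,.105), np.linalg.norm(onz(s,109,148,.105)-onz(s,402,148,.105)))
E
```

```text
(215, 167, 82, 31)
btn on face plane [ 0.5364326  -0.14599066  0.05250896] bf [ 0.536 -0.149  0.05 ]
width 0.07067444125589424
bar ctr at z .105 [ 0.53605504 -0.14509265  0.105     ] 0.20831198842013063
```

```bash
python3 -m pendant '[[[0,0.02,1.4],[0,0,0]],[[0,0.02,1.4],[0,0,0]],[[0,0.02,1.4],[0,0,0]],[[0,0.02,1.4],[0,0,0]],[[0,0.02,1.4],[0,0,0]],[[0,0.02,1.4],[0,0,0]],[[0,0.02,1.4],[0,0,0]],[[0,0,0.8],[0,0,0]]]'; python3 - <<'E'
from h import *
st(); s=snapshot("wrist"); cv2.imwrite("pics/wrist2.png",s["color"])
E
```

```text
t: 3.05
tool_pos: [0.536, -0.1598, 0.0591]
eef_rot: [[0.999, 0.028, -0.025], [0.037, -0.766, 0.642], [-0.001, -0.642, -0.767]]
contact_force: [0.1, -0.2, -0.0]
gripper_width: -0.0002
3.05 [ 0.536  -0.1598  0.0591] F [ 0.12 -0.15 -0.02] w -0.0002 j [-40.2  37.5   0.2  82.2  28.3  40.2]
z [-0.025  0.642 -0.767] x [ 0.999  0.037 -0.001]
```

View pics/wrist2.png

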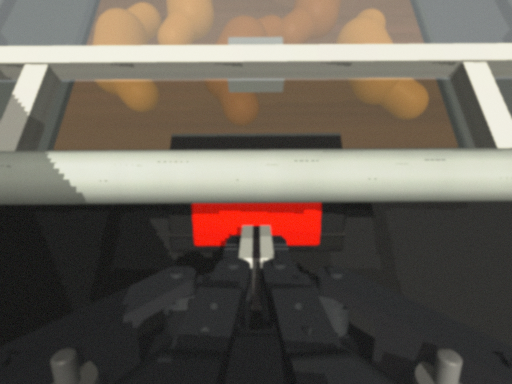

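Tips at (256,228) are over the lower half of the red face; about 14 mm still to go. I'll shift up a little and press slowly.

```bash
python3 -m pendant '[[[0,-0.1,0.5],[0,0,0]],[[0,-0.1,0.4],[0,0,0]],[[0,0,0.3],[0,0,0]],[[0,0,0.2],[0,0,0]],[[0,0,0.1],[0,0,0]],[[0,0,0.1],[0,0,0]],[[0,0,0],[0,0,0]],[[0,0,0],[0,0,0]]]'; python3 - <<'E'
from h import *
st(); 
E
```

```text
t: 3.9
tool_pos: [0.5361, -0.1476, 0.0488]
eef_rot: [[0.999, 0.029, -0.025], [0.039, -0.766, 0.642], [-0.0, -0.642, -0.766]]
contact_force: [0.2, 0.1, 1.8]
gripper_width: -0.0005
3.9 [ 0.5361 -0.1476  0.0488] F [0.23 0.12 1.84] w -0.0005 j [-39.3  37.5  -1.6  80.   28.7  40.9]
z [-0.025  0.642 -0.766] x [ 0.999  0.039 -0.   ]
```

Contact (about 1.8 N) where expected. Press further.

```bash
python3 -m pendant '[[[0,0,0.1],[0,0,0]],[[0,0,0.1],[0,0,0]],[[0,0,0.1],[0,0,0]],[[0,0,0.1],[0,0,0]],[[0,0,0.1],[0,0,0]],[[0,0,0.1],[0,0,0]],[[0,0,0],[0,0,0]],[[0,0,0],[0,0,0]]]'; python3 - <<'E'
from h import *
st(); s=snapshot("wrist"); cv2.imwrite("pics/wrist3.png",s["color"])
s=snapshot("scene"); cv2.imwrite("pics/scene3.png",s["color"])
E
```

```text
t: 4.7
tool_pos: [0.5359, -0.1437, 0.0441]
eef_rot: [[0.999, 0.029, -0.025], [0.039, -0.766, 0.642], [-0.0, -0.642, -0.766]]
contact_force: [-0.9, -2.5, 3.6]
gripper_width: -0.0003
4.7 [ 0.5359 -0.1437  0.0441] F [-0.92 -2.46  3.58] w -0.0003 j [-39.   37.5  -2.2  79.2  28.9  41.2]
z [-0.025  0.642 -0.766] x [ 0.999  0.039 -0.   ]
```

View pics/scene3.png

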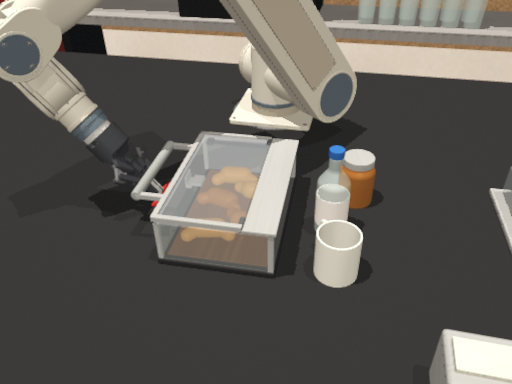

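Lid still shut, about 4.4 N. Press a little more.

```bash
python3 -m pendant '[[[0,0,0.1],[0,0,0]],[[0,0,0.1],[0,0,0]],[[0,0,0],[0,0,0]],[[0,0,0],[0,0,0]],[[0,0,0],[0,0,0]],[[0,0,0],[0,0,0]],[[0,0,0],[0,0,0]],[[0,0,0],[0,0,0]]]'; python3 - <<'E'
from h import *
st(); s=snapshot("wrist"); cv2.imwrite("pics/wrist4.png",s["color"])
s=snapshot("scene"); cv2.imwrite("pics/scene4.png",s["color"])
E
```

```text
t: 5.6
tool_pos: [0.5358, -0.1424, 0.0426]
eef_rot: [[0.999, 0.029, -0.025], [0.039, -0.766, 0.642], [-0.0, -0.642, -0.766]]
contact_force: [-0.9, -3.3, 4.6]
gripper_width: -0.0
5.6 [ 0.5358 -0.1424  0.0426] F [-0.93 -3.32  4.57] w -0.0 j [-38.9  37.6  -2.4  78.9  28.9  41.2]
z [-0.025  0.642 -0.766] x [ 0.999  0.039 -0.   ]
```

View pics/scene4.png

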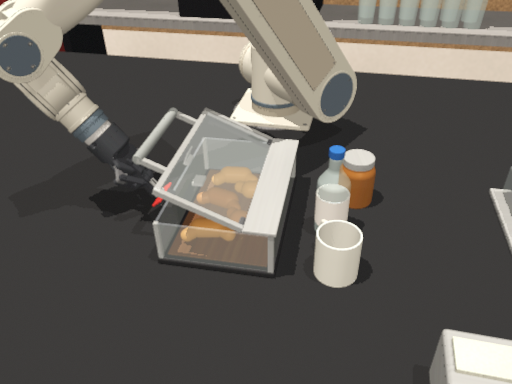

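Lid has popped ajar. Back away along the normal and let it bob out.

```bash
python3 -m pendant '[[[0,0,-0.8],[0,0,0]],[[0,0,-1.4],[0,0,0]],[[0,0,-1.6],[0,0,0]],[[0,0,-1.6],[0,0,0]],[[0,0,-1.6],[0,0,0]],[[0,0,-1.6],[0,0,0]],[[0,0,-1.6],[0,0,0]],[[0,0,-1.6],[0,0,0]]]'; python3 - <<'E'
from h import *
st()
for n in ("wrist","scene","top"):
  s=snapshot(n); cv2.imwrite(f"pics/{n}5.png",s["color"])
  for th in (.3,.4,.5,.6):
    B=HIN+.215*(-np.cos(th)*X+np.sin(th)*Z); print(n,th,proj(s,B+.1*Y).round(),proj(s,B-.1*Y).round())
E
```

```text
t: 6.5
tool_pos: [0.5386, -0.2184, 0.1335]
eef_rot: [[0.999, 0.029, -0.026], [0.039, -0.765, 0.643], [-0.001, -0.643, -0.766]]
contact_force: [1.1, -0.6, -0.3]
gripper_width: -0.0004
6.5 [ 0.5386 -0.2184  0.1335] F [ 1.07 -0.56 -0.29] w -0.0004 j [-43.8  37.7  12.3  95.8  26.5  36.5]
z [-0.026  0.643 -0.766] x [ 0.999  0.039 -0.001]
wrist 0.3 [57. 73.] [456.  72.]
wrist 0.4 [35. 26.] [477.  26.]
wrist 0.5 [ 12. -32.] [501. -32.]
wrist 0.6 [ -13. -103.] [ 526. -103.]
scene 0.3 [170. 119.] [133. 169.]
scene 0.4 [172. 111.] [135. 159.]
scene 0.5 [176. 102.] [138. 151.]
scene 0.6 [180.  95.] [142. 142.]
top 0.3 [372. 244.] [362. 139.]
top 0.4 [371. 244.] [361. 136.]
top 0.5 [369. 243.] [359. 133.]
top 0.6 [365. 243.] [355. 130.]
```

View pics/wrist5.png

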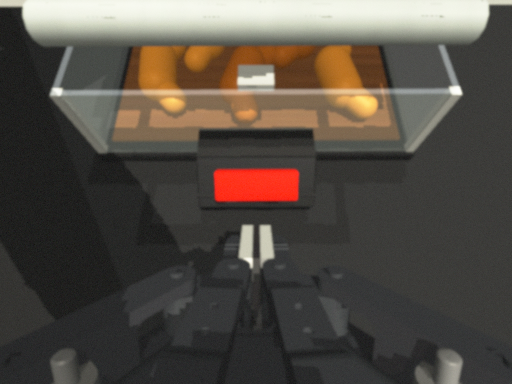

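View pics/scene5.png

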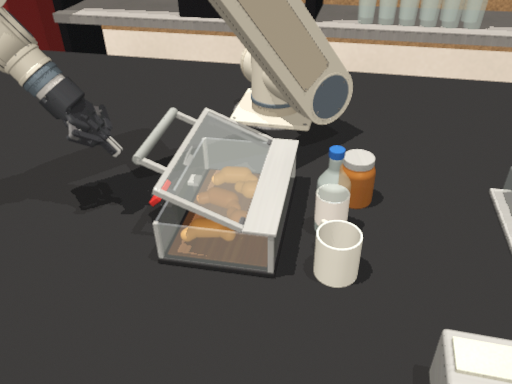

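View pics/top5.png

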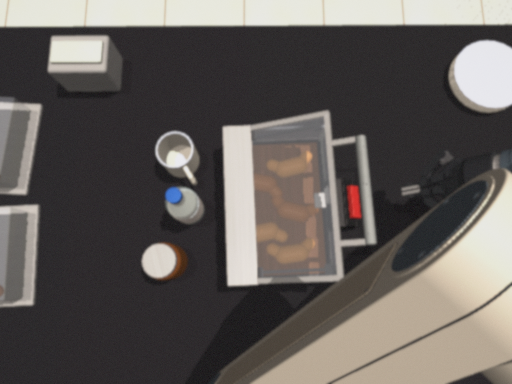

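Lid floats at about 0.40 rad: bar ends in scene at ~(174,112)/(139,160), and in the wrist view it is centred at row ~22. Now move to a pre-grasp with the jaws turned across the bar.

```bash
cat >> h.py <<'E'
BAR0=np.array([.536,-.147,.105]); HIN=BAR0+.215*X
def bar(th): return HIN+.215*(-np.cos(th)*X+np.sin(th)*Z)
def gR(below):
    z=np.cos(below)*X-np.sin(below)*Z; y=-Y; return np.stack([np.cross(y,z),y,z],1)
E
python3 - <<'E'
from h import *
R=gR(np.radians(40)); print(R.round(2)); plan(bar(.40)-R[:,2]*.09,R,16)
E
```

```text
[[-0.03  1.   -0.03]
 [ 0.64  0.04  0.77]
 [ 0.77 -0.   -0.64]]
row cm [ 0.446 -0.476 -0.419] rad [ 0.0086  0.0086 -0.098 ] deg/row 5.66
4 [ 0.553 -0.213  0.16 ]
8 [ 0.558 -0.206  0.189]
12 [ 0.552 -0.2    0.219]
16 [ 0.538 -0.199  0.247]
```

```bash
python3 -m pendant '[[[0.446,-0.476,-0.42],[0.0086,0.0086,-0.098]],[[0.446,-0.476,-0.42],[0.0086,0.0086,-0.098]],[[0.446,-0.476,-0.42],[0.0086,0.0086,-0.098]],[[0.446,-0.476,-0.42],[0.0086,0.0086,-0.098]],[[0.446,-0.476,-0.42],[0.0086,0.0086,-0.098]],[[0.446,-0.476,-0.42],[0.0086,0.0086,-0.098]],[[0.446,-0.476,-0.42],[0.0086,0.0086,-0.098]],[[0.446,-0.476,-0.42],[0.0086,0.0086,-0.098]]]' && python3 -m pendant '[[[0.446,-0.476,-0.42],[0.0086,0.0086,-0.098]],[[0.446,-0.476,-0.42],[0.0086,0.0086,-0.098]],[[0.446,-0.476,-0.42],[0.0086,0.0086,-0.098]],[[0.446,-0.476,-0.42],[0.0086,0.0086,-0.098]],[[0.446,-0.476,-0.42],[0.0086,0.0086,-0.098]],[[0.446,-0.476,-0.42],[0.0086,0.0086,-0.098]],[[0.446,-0.476,-0.42],[0.0086,0.0086,-0.098]],[[0.446,-0.476,-0.42],[0.0086,0.0086,-0.098]]]' 80; python3 - <<'E'
from h import *
st()
for n in ("wrist","scene","top"):
  s=snapshot(n); cv2.imwrite(f"pics/{n}6.png",s["color"])
  for th in (.35,.4,.45):
    B=bar(th); print(n,th,proj(s,B+.1*Y).round(),proj(s,B-.1*Y).round())
E
```

```text
t: 7.45
tool_pos: [0.5577, -0.2046, 0.1889]
eef_rot: [[0.685, 0.729, 0.007], [0.511, -0.487, 0.709], [0.52, -0.481, -0.706]]
contact_force: [-0.2, -0.3, -0.4]
gripper_width: 0.0003
t: 8.25
tool_pos: [0.5322, -0.1873, 0.2308]
eef_rot: [[-0.03, 0.999, -0.015], [0.653, 0.031, 0.757], [0.757, 0.013, -0.653]]
contact_force: [1.0, 0.2, 0.2]
gripper_width: 0.068
8.25 [ 0.5322 -0.1873  0.2308] F [0.97 0.16 0.24] w 0.068 j [-44.5  36.5  18.4 111.6  32.  -58.4]
z [-0.015  0.757 -0.653] x [-0.03   0.653  0.757]
wrist 0.35 [247.  57.] [248. 322.]
wrist 0.4 [263.  57.] [261. 325.]
wrist 0.45 [280.  56.] [274. 327.]
scene 0.35 [172. 115.] [135. 164.]
scene 0.4 [173. 111.] [136. 160.]
scene 0.45 [175. 107.] [137. 155.]
top 0.35 [371. 244.] [361. 138.]
top 0.4 [370. 244.] [360. 136.]
top 0.45 [369. 244.] [359. 134.]
```

View pics/wrist6.png

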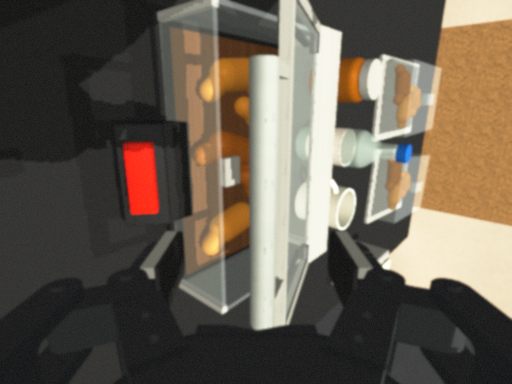

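View pics/scene6.png

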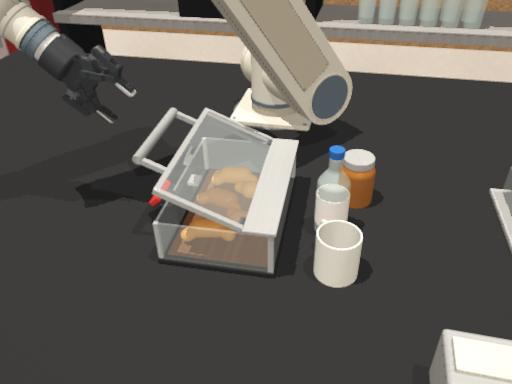

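j4 hit its limit (111.6°), so the arm fell short. The bar is at column ~264, centred between the pads (160 and 345), θ≈0.4. Advancing relaxes j4.

```bash
python3 - <<'E'
from h import *
o=get_obs();p=o["tool_pos"];R=o["eef_rot"]
print("bar in tool frame now cm",(100*R.T@(bar(.40)-p)).round(2))
R=gR(np.radians(42)); plan(bar(.40)+R[:,2]*.017,R,16)
E
```

```text
bar in tool frame now cm [0.55 0.41 7.12]
row cm [0.038 0.028 0.551] rad [ 0.001  -0.0013 -0.0001] deg/row 0.09
4 [ 0.533 -0.17   0.218]
8 [ 0.534 -0.152  0.204]
12 [ 0.534 -0.135  0.191]
16 [ 0.535 -0.117  0.177]
```

```bash
python3 -m pendant '[[[0.1,0.05,0.7],[0.001,-0.0013,0]],[[0.1,0.05,0.7],[0.001,-0.0013,0]],[[0.1,0.05,0.7],[0.001,-0.0013,0]],[[0.1,0.05,0.7],[0.001,-0.0013,0]],[[0.1,0.05,0.7],[0.001,-0.0013,0]],[[0.1,0.05,0.7],[0.001,-0.0013,0]],[[0,0,0.6],[0.001,-0.0013,0]],[[0,0,0.4],[0.001,-0.0013,0]]]'; python3 - <<'E'
from h import *
st()
o=get_obs();p=o["tool_pos"];R=o["eef_rot"]
print("bar in tool frame now cm",(100*R.T@(bar(.40)-p)).round(2))
for n in ("wrist","scene"):
  s=snapshot(n); cv2.imwrite(f"pics/{n}7.png",s["color"])
  for th in (.35,.4,.45):
    B=bar(th); print(n,th,proj(s,B+.1*Y).round(),proj(s,B-.1*Y).round())
E
```

```text
t: 9.2
tool_pos: [0.5345, -0.1445, 0.2016]
eef_rot: [[-0.027, 0.999, -0.022], [0.662, 0.034, 0.749], [0.749, 0.006, -0.662]]
contact_force: [-0.3, -0.1, 0.1]
gripper_width: 0.0681
9.2 [ 0.5345 -0.1445  0.2016] F [-0.31 -0.13  0.06] w 0.0681 j [-41.4  34.7  11.3 104.3  33.2 -55.1]
z [-0.022  0.749 -0.662] x [-0.027  0.662  0.749]
bar in tool frame now cm [-0.01  0.13  1.93]
wrist 0.35 [232.  35.] [238. 371.]
wrist 0.4 [253.  33.] [254. 376.]
wrist 0.45 [276.  32.] [270. 380.]
scene 0.35 [172. 115.] [135. 164.]
scene 0.4 [173. 111.] [136. 160.]
scene 0.45 [175. 107.] [137. 155.]
```

View pics/wrist7.png

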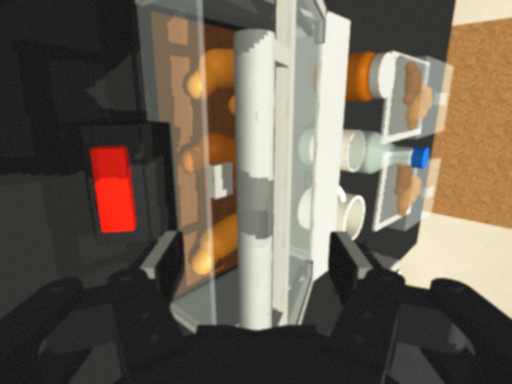

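View pics/scene7.png

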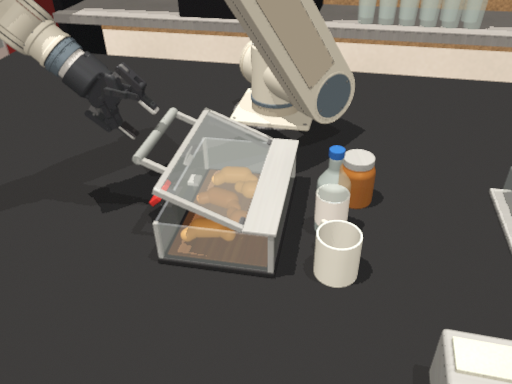

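Bar is at column ~254, centred between the pads. Advance 3.7 cm to straddle it.

```bash
python3 -m pendant '[[[0,0,0.6],[0,0,0]],[[0,0.05,0.6],[0,0,0]],[[0,0.05,0.6],[0,0,0]],[[0,0,0.6],[0,0,0]],[[0,0,0.6],[0,0,0]],[[0,0,0.5],[0,0,0]],[[0,0,0.2],[0,0,0]],[[0,0,0],[0,0,0]]]'; python3 - <<'E'
from h import *
st()
o=get_obs();p=o["tool_pos"];R=o["eef_rot"]
print("bar in tool frame now cm",(100*R.T@(bar(.40)-p)).round(2))
for n in ("wrist","scene"):
  s=snapshot(n); cv2.imwrite(f"pics/{n}8.png",s["color"])
  for th in (.35,.4,.45):
    B=bar(th); print(n,th,proj(s,B+.1*Y).round(),proj(s,B-.1*Y).round())
E
```

```text
t: 10.1
tool_pos: [0.5347, -0.117, 0.1773]
eef_rot: [[-0.027, 0.999, -0.022], [0.662, 0.034, 0.749], [0.749, 0.006, -0.662]]
contact_force: [-0.2, -0.2, 0.2]
gripper_width: 0.0684
10.1 [ 0.5347 -0.117   0.1773] F [-0.18 -0.23  0.18] w 0.0684 j [-39.5  34.    6.4  99.1  34.3 -53.3]
z [-0.022  0.749 -0.662] x [-0.027  0.662  0.749]
bar in tool frame now cm [-0.01  0.03 -1.73]
wrist 0.35 [225.   9.] [234. 425.]
wrist 0.4 [253.   6.] [253. 432.]
wrist 0.45 [282.   4.] [273. 439.]
scene 0.35 [172. 115.] [135. 164.]
scene 0.4 [173. 111.] [136. 160.]
scene 0.45 [175. 107.] [137. 155.]
```

View pics/wrist8.png

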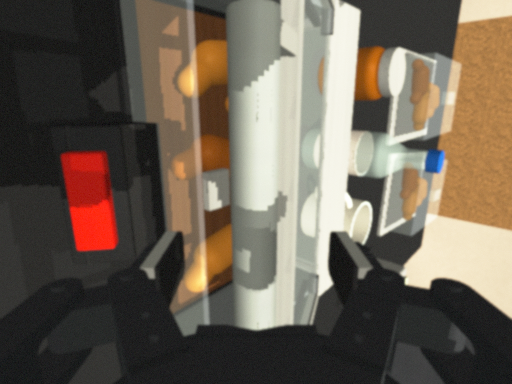

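View pics/scene8.png

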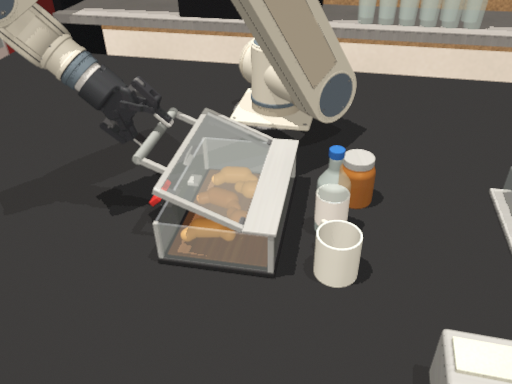

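Bar at column ~255 in the wrist view, fingers straddling it. Close gently.

```bash
python3 -m pendant '[[[0,0,0],[0,0,0]],[[0,0,0],[0,0,0]],[[0,0,0],[0,0,0]],[[0,0,0],[0,0,0]],[[0,0,0],[0,0,0]],[[0,0,0],[0,0,0]],[[0,0,0],[0,0,0]],[[0,0,0],[0,0,0]]]' 0 25; python3 - <<'E'
from h import *
st()
for n in ("wrist","scene"):
  s=snapshot(n); cv2.imwrite(f"pics/{n}9.png",s["color"])
E
```

```text
t: 11.0
tool_pos: [0.5348, -0.1175, 0.1774]
eef_rot: [[-0.027, 0.999, -0.021], [0.662, 0.033, 0.749], [0.749, 0.006, -0.662]]
contact_force: [1.0, -3.3, 2.2]
gripper_width: 0.0189
11.0 [ 0.5348 -0.1175  0.1774] F [ 0.97 -3.34  2.17] w 0.0189 j [-39.5  34.    6.5  99.1  34.3 -53.3]
z [-0.021  0.749 -0.662] x [-0.027  0.662  0.749]
```

View pics/wrist9.png

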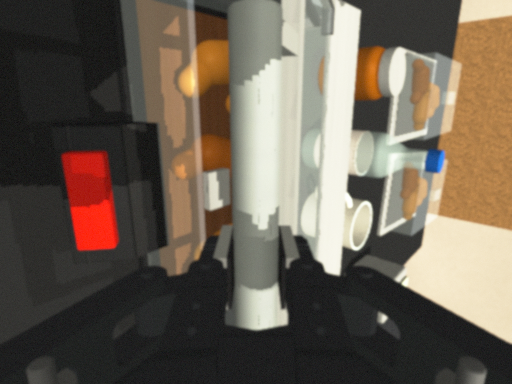

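Holding the bar (18.9 mm opening). Now work out the arc about the hinge.

```bash
cat >> h.py <<'E'
def arc(a,n):
    o=get_obs();p=np.array(o["tool_pos"]);R=np.array(o["eef_rot"])
    g=p-.017*R[:,2]; v=g-HIN; v-=Y*(v@Y); r=np.hypot(v@X,v@Z); th=np.arctan2(v@Z,-v@X)
    print("theta",th.round(4),"r",r.round(4),"yoff",((g-HIN)@Y).round(4),"tool below deg",np.degrees(np.arctan2(-R[2,2],R[:,2]@X)).round(2),"Frad",(np.array(o["contact_force"])@(v/r)).round(2),"Ftan",(np.array(o["contact_force"])@(np.sin(th)*X+np.cos(th)*Z)).round(2))
    # rotation carrying bar up/back: about axis -Yx.. = tool -y
    Rn=Ro.from_rotvec(Y*a*n).as_matrix()   # Y=-worldx
    c=HIN+Y*((p-HIN)@Y)
    plan(c+Rn@(p-c),Rn@R,n,p,R)
E
python3 -c "
from h import *
arc(.0232,8)"
```

```text
theta 0.3995 r 0.2151 yoff 0.0002 tool below deg 41.48 Frad 4.38 Ftan 0.68
row cm [ 0.435  0.002 -0.154] rad [ 0.     -0.0232 -0.0002] deg/row 1.33
4 [ 0.534 -0.11   0.194]
8 [ 0.534 -0.101  0.21 ]
```

```bash
python3 -m pendant '[[[0.19,0,-0.07],[0,-0.01,0]],[[0.3,0,-0.107],[0,-0.016,0]],[[0.435,0,-0.154],[0,-0.0232,0]],[[0.435,0,-0.154],[0,-0.0232,0]],[[0.435,0,-0.154],[0,-0.0232,0]],[[0.435,0,-0.154],[0,-0.0232,0]],[[0.435,0,-0.154],[0,-0.0232,0]],[[0.435,0,-0.154],[0,-0.0232,0]]]'; python3 -c "
from h import *
st();arc(.0232,8)"
```

```text
t: 11.9
tool_pos: [0.5341, -0.1027, 0.2075]
eef_rot: [[-0.03, 0.999, -0.016], [0.777, 0.034, 0.628], [0.628, 0.006, -0.778]]
contact_force: [-0.4, -4.2, 1.7]
gripper_width: 0.019
11.9 [ 0.5341 -0.1027  0.2075] F [-0.37 -4.18  1.69] w 0.019 j [-36.   27.4   5.9  94.7  29.9 -45.1]
z [-0.016  0.628 -0.778] x [-0.03   0.777  0.628]
theta 0.568 r 0.2151 yoff 0.0003 tool below deg 51.07 Frad 4.42 Ftan -0.82
row cm [ 0.435  0.001 -0.153] rad [-0.     -0.0232 -0.0002] deg/row 1.33
4 [ 0.534 -0.092  0.223]
8 [ 0.533 -0.081  0.237]
```

```bash
python3 -m pendant '[[[0.435,0,-0.154],[0,-0.0232,0]],[[0.435,0,-0.154],[0,-0.0232,0]],[[0.435,0,-0.154],[0,-0.0232,0]],[[0.435,0,-0.154],[0,-0.0232,0]],[[0.435,0,-0.154],[0,-0.0232,0]],[[0.435,0,-0.154],[0,-0.0232,0]],[[0.435,0,-0.154],[0,-0.0232,0]],[[0.435,0,-0.154],[0,-0.0232,0]]]'; python3 -c "
from h import *
st();arc(.0232,8)
s=snapshot('scene'); cv2.imwrite('pics/scene10.png',s['color'])"
```

```text
t: 12.7
tool_pos: [0.5331, -0.081, 0.2371]
eef_rot: [[-0.032, 0.999, -0.011], [0.88, 0.034, 0.474], [0.474, 0.006, -0.88]]
contact_force: [0.0, -4.0, 2.2]
gripper_width: 0.0189
12.7 [ 0.5331 -0.081   0.2371] F [ 0.   -3.99  2.23] w 0.0189 j [-30.7  21.1   5.5  90.3  23.7 -36. ]
z [-0.011  0.474 -0.88 ] x [-0.032  0.88   0.474]
theta 0.7528 r 0.2151 yoff 0.0004 tool below deg 61.69 Frad 4.43 Ftan -1.1
row cm [ 0.435  0.    -0.154] rad [-0.     -0.0232 -0.0002] deg/row 1.33
4 [ 0.533 -0.068  0.25 ]
8 [ 0.532 -0.054  0.262]
```

View pics/scene10.png

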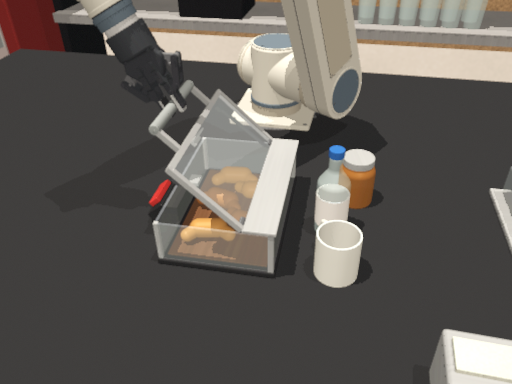

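The lid follows the gripper at about 0.75 rad with low forces. Continue.

```bash
for i in 1; do python3 -m pendant '[[[0.435,0,-0.154],[0,-0.0232,0]],[[0.435,0,-0.154],[0,-0.0232,0]],[[0.435,0,-0.154],[0,-0.0232,0]],[[0.435,0,-0.154],[0,-0.0232,0]],[[0.435,0,-0.154],[0,-0.0232,0]],[[0.435,0,-0.154],[0,-0.0232,0]],[[0.435,0,-0.154],[0,-0.0232,0]],[[0.435,0,-0.154],[0,-0.0232,0]]]'; done; python3 -c "
from h import *
st();arc(.0232,8)"
```

```text
t: 13.55
tool_pos: [0.532, -0.054, 0.2623]
eef_rot: [[-0.034, 0.999, -0.005], [0.952, 0.034, 0.304], [0.304, 0.006, -0.953]]
contact_force: [-0.7, -4.5, 3.7]
gripper_width: 0.0193
13.55 [ 0.532  -0.054   0.2623] F [-0.67 -4.49  3.69] w 0.0193 j [-23.8  16.2   5.4  86.9  16.  -26.8]
z [-0.005  0.304 -0.953] x [-0.034  0.952  0.304]
theta 0.9385 r 0.215 yoff 0.0005 tool below deg 72.31 Frad 5.62 Ftan -1.41
row cm [ 0.435 -0.    -0.154] rad [-0.0001 -0.0232 -0.0002] deg/row 1.33
4 [ 0.531 -0.039  0.273]
8 [ 0.531 -0.023  0.282]
```

```bash
python3 -m pendant '[[[0.435,0,-0.154],[0,-0.0232,0]],[[0.435,0,-0.154],[0,-0.0232,0]],[[0.435,0,-0.154],[0,-0.0232,0]],[[0.435,0,-0.154],[0,-0.0232,0]],[[0.435,0,-0.154],[0,-0.0232,0]],[[0.435,0,-0.154],[0,-0.0232,0]],[[0.435,0,-0.154],[0,-0.0232,0]],[[0.435,0,-0.154],[0,-0.0232,0]]]'; python3 -c "
from h import *
st();arc(.0232,8)
s=snapshot('scene'); cv2.imwrite('pics/scene11.png',s['color'])"
```

```text
t: 14.35
tool_pos: [0.5306, -0.0228, 0.282]
eef_rot: [[-0.034, 0.999, 0.001], [0.992, 0.034, 0.123], [0.123, 0.005, -0.992]]
contact_force: [-3.4, -3.9, 4.1]
gripper_width: 0.019
14.35 [ 0.5306 -0.0228  0.282 ] F [-3.41 -3.86  4.09] w 0.019 j [-15.4  13.    5.8  84.6   6.8 -17.4]
z [ 0.001  0.123 -0.992] x [-0.034  0.992  0.123]
theta 1.1244 r 0.215 yoff 0.0006 tool below deg 82.93 Frad 5.3 Ftan -1.59
row cm [ 0.435 -0.001 -0.153] rad [-0.0001 -0.0232 -0.0001] deg/row 1.33
4 [ 0.53  -0.006  0.29 ]
8 [0.529 0.011 0.296]
```

View pics/scene11.png

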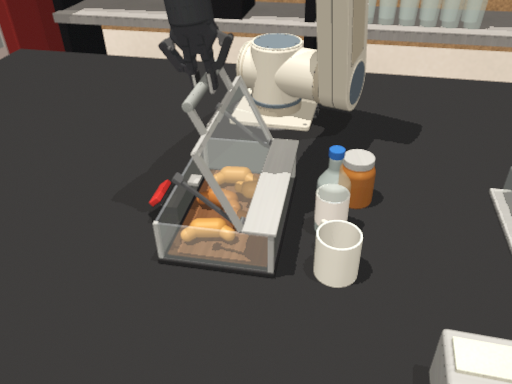

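```bash
python3 -m pendant '[[[0.435,-0.01,-0.154],[0,-0.0232,0]],[[0.435,-0.01,-0.154],[0,-0.0232,0]],[[0.435,-0.01,-0.154],[0,-0.0232,0]],[[0.435,-0.01,-0.154],[0,-0.0232,0]],[[0.435,-0.01,-0.154],[0,-0.0232,0]],[[0.435,-0.01,-0.154],[0,-0.0232,0]],[[0.435,-0.01,-0.154],[0,-0.0232,0]],[[0.435,-0.01,-0.154],[0,-0.0232,0]]]'; python3 -c "
from h import *
st();arc(.0232,8)"
```

```text
t: 15.2
tool_pos: [0.5291, 0.0113, 0.2957]
eef_rot: [[-0.033, 0.999, 0.008], [0.998, 0.034, -0.062], [-0.062, 0.006, -0.998]]
contact_force: [-1.4, -1.4, 2.5]
gripper_width: 0.0191
15.2 [0.5291 0.0113 0.2957] F [-1.39 -1.41  2.55] w 0.0191 j [-5.9 11.8  6.5 83.8 -3.5 -7.9]
z [ 0.008 -0.062 -0.998] x [-0.033  0.998 -0.062]
theta 1.3098 r 0.215 yoff 0.0008 tool below deg 93.56 Frad 2.81 Ftan -0.65
row cm [ 0.435 -0.002 -0.153] rad [-0.0001 -0.0232 -0.0001] deg/row 1.33
4 [0.528 0.029 0.3  ]
8 [0.528 0.047 0.303]
```

```bash
python3 -m pendant '[[[0.435,-0.01,-0.154],[0,-0.0232,0]],[[0.435,-0.01,-0.154],[0,-0.0232,0]],[[0.435,-0.01,-0.154],[0,-0.0232,0]],[[0.435,-0.01,-0.154],[0,-0.0232,0]],[[0.435,-0.01,-0.154],[0,-0.0232,0]],[[0.3,0,-0.107],[0,-0.016,0]],[[0.3,0,-0.107],[0,-0.016,0]],[[0.3,0,-0.107],[0,-0.016,0]]]'; python3 -c "
from h import *
st();arc(.0232,8)
for n in ('scene','top','wrist'): s=snapshot(n); cv2.imwrite('pics/%s12.png'%n,s['color'])"
```

```text
t: 16.0
tool_pos: [0.5276, 0.0429, 0.3024]
eef_rot: [[-0.031, 0.999, 0.013], [0.974, 0.034, -0.223], [-0.224, 0.006, -0.975]]
contact_force: [5.2, 0.3, -0.6]
gripper_width: 0.0187
16.0 [0.5276 0.0429 0.3024] F [ 5.18  0.26 -0.57] w 0.0187 j [  2.7  12.7   7.5  84.7 -12.9   0.8]
z [ 0.013 -0.223 -0.975] x [-0.031  0.974 -0.224]
theta 1.4725 r 0.215 yoff 0.0011 tool below deg 102.93 Frad -0.57 Ftan 0.01
row cm [ 0.435 -0.002 -0.154] rad [-0.0002 -0.0232 -0.0001] deg/row 1.33
4 [0.527 0.061 0.304]
8 [0.526 0.08  0.304]
```

View pics/scene12.png

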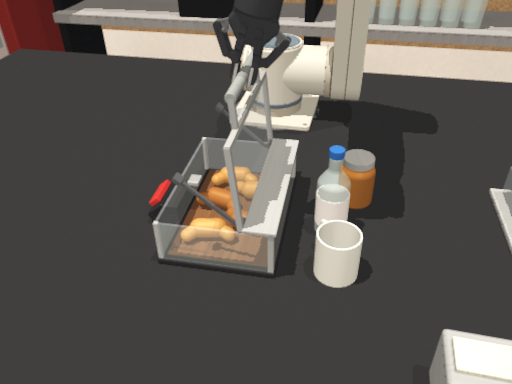

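View pics/wrist12.png

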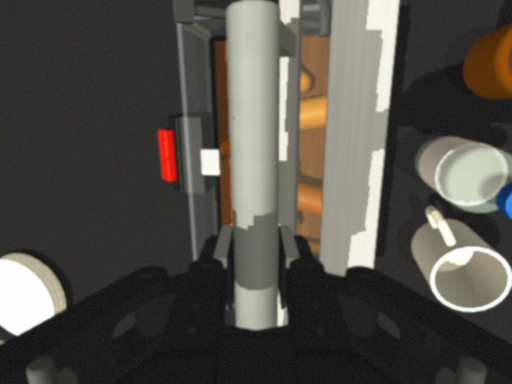

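Lid at about 1.47 rad, bar well held, bystanders clear. Slow final stretch.

```bash
python3 -m pendant '[[[0.3,0.01,-0.107],[0,-0.016,0]],[[0.3,0.01,-0.107],[0,-0.016,0]],[[0.3,0.01,-0.107],[0,-0.016,0]],[[0.3,0.01,-0.107],[0,-0.016,0]],[[0.3,0.01,-0.107],[0,-0.016,0]],[[0.3,0.01,-0.107],[0,-0.016,0]],[[0.3,0.01,-0.107],[0,-0.016,0]],[[0.3,0.01,-0.107],[0,-0.016,0]]]'; python3 -c "
from h import *
st();arc(.01,8)"
```

```text
t: 16.95
tool_pos: [0.5265, 0.0683, 0.3039]
eef_rot: [[-0.03, 0.999, 0.016], [0.938, 0.034, -0.346], [-0.347, 0.004, -0.938]]
contact_force: [-4.9, -1.2, -0.6]
gripper_width: 0.0188
16.95 [0.5265 0.0683 0.3039] F [-4.9  -1.15 -0.58] w 0.0188 j [  9.3  14.6   8.8  86.6 -20.1   7.9]
z [ 0.016 -0.346 -0.938] x [-0.03   0.938 -0.347]
theta 1.6008 r 0.2149 yoff 0.0011 tool below deg 110.28 Frad -0.61 Ftan -0.94
row cm [ 0.187 -0.001 -0.067] rad [-0.0001 -0.01   -0.    ] deg/row 0.57
4 [0.526 0.076 0.304]
8 [0.526 0.084 0.303]
```

```bash
python3 -m pendant '[[[0.188,0,-0.066],[0,-0.01,0]],[[0.188,0,-0.066],[0,-0.01,0]],[[0.188,0,-0.066],[0,-0.01,0]],[[0.188,0,-0.066],[0,-0.01,0]],[[0.188,0,-0.066],[0,-0.01,0]],[[0.188,0,-0.066],[0,-0.01,0]],[[0.188,0,-0.066],[0,-0.01,0]],[[0.188,0,-0.066],[0,-0.01,0]]]'; python3 -c "
from h import *
st();arc(.01,8)"
```

```text
t: 17.75
tool_pos: [0.5259, 0.0841, 0.3032]
eef_rot: [[-0.029, 0.999, 0.018], [0.907, 0.034, -0.419], [-0.42, 0.004, -0.908]]
contact_force: [-6.9, 0.2, 0.8]
gripper_width: 0.019
17.75 [0.5259 0.0841 0.3032] F [-6.94  0.23  0.8 ] w 0.019 j [ 13.2  16.3   9.7  88.3 -24.4  12.4]
z [ 0.018 -0.419 -0.908] x [-0.029  0.907 -0.42 ]
theta 1.6801 r 0.2149 yoff 0.0011 tool below deg 114.83 Frad 0.85 Ftan 0.41
row cm [ 0.187 -0.001 -0.067] rad [-0.0001 -0.01   -0.    ] deg/row 0.57
4 [0.526 0.092 0.302]
8 [0.525 0.1   0.301]
```

```bash
python3 -m pendant '[[[0.113,-0.02,-0.04],[0,-0.006,0]],[[0.113,-0.02,-0.04],[0,-0.006,0]],[[0.113,-0.01,-0.04],[0,-0.006,0]],[[0.113,0,-0.04],[0,-0.006,0]],[[0.113,0,-0.04],[0,-0.006,0]],[[0.113,0,-0.04],[0,-0.006,0]],[[0,0,0],[0,0,0]],[[0,0,0],[0,0,0]]]'; python3 -c "
from h import *
st();arc(.01,8)
for n in ('scene','wrist'): s=snapshot(n); cv2.imwrite('pics/%s13.png'%n,s['color'])"
```

```text
t: 18.55
tool_pos: [0.5258, 0.0878, 0.3029]
eef_rot: [[-0.026, 0.999, 0.019], [0.889, 0.031, -0.458], [-0.458, 0.005, -0.889]]
contact_force: [-4.3, -23.6, -1.2]
gripper_width: 0.019
18.55 [0.5258 0.0878 0.3029] F [ -4.32 -23.6   -1.23] w 0.019 j [ 14.7  17.1  10.   89.2 -26.6  14.4]
z [ 0.019 -0.458 -0.889] x [-0.026  0.889 -0.458]
theta 1.7004 r 0.2149 yoff 0.001 tool below deg 117.25 Frad -4.24 Ftan -23.06
row cm [ 0.185 -0.002 -0.072] rad [-0.0001 -0.01   -0.    ] deg/row 0.57
4 [0.525 0.096 0.302]
8 [0.525 0.103 0.301]
```

View pics/scene13.png

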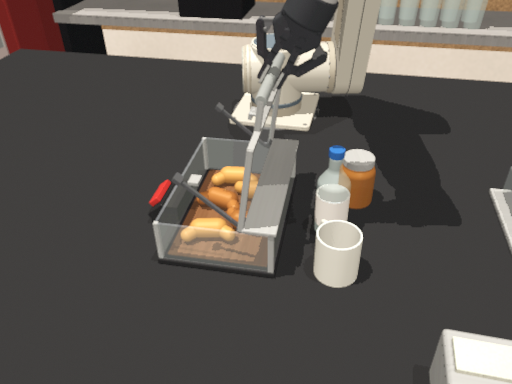

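View pics/wrist13.png

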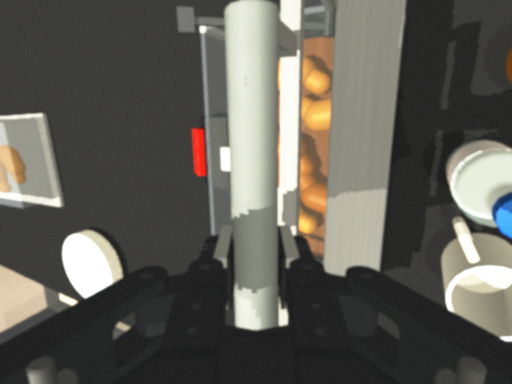

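The lid is on its stop (1.70 rad, tangential force jumped to 23 N). Ease off the load before letting go.

```bash
python3 -m pendant '[[[-0.1,0,0.04],[0,0.004,0]],[[-0.1,0,0.04],[0,0.004,0]],[[-0.05,0,0],[0,0,0]],[[0,0,0],[0,0,0]],[[0,0,0],[0,0,0]],[[0,0,0],[0,0,0]],[[0,0,0],[0,0,0]],[[0,0,0],[0,0,0]]]'; python3 -c "
from h import *
st();arc(.01,8)"
```

```text
t: 19.45
tool_pos: [0.5258, 0.0876, 0.3029]
eef_rot: [[-0.027, 0.999, 0.019], [0.895, 0.033, -0.446], [-0.446, 0.005, -0.895]]
contact_force: [-4.1, -6.3, -1.2]
gripper_width: 0.0191
19.45 [0.5258 0.0876 0.3029] F [-4.07 -6.33 -1.15] w 0.0191 j [ 14.3  16.9   9.9  88.9 -25.9  13.8]
z [ 0.019 -0.446 -0.895] x [-0.027  0.895 -0.446]
theta 1.6989 r 0.2149 yoff 0.001 tool below deg 116.5 Frad -1.93 Ftan -5.97
row cm [ 0.186 -0.001 -0.07 ] rad [-0.0001 -0.01   -0.    ] deg/row 0.57
4 [0.525 0.096 0.302]
8 [0.525 0.103 0.301]
```

```bash
python3 -m pendant '[[[0,0,0],[0,0,0]],[[0,0,0],[0,0,0]],[[0,0,0],[0,0,0]],[[0,0,0],[0,0,0]],[[0,0,0],[0,0,0]],[[0,0,0],[0,0,0]],[[0,0,0],[0,0,0]],[[0,0,0],[0,0,0]]]' 65; python3 -c "
from h import *
st();arc(.01,8)
for n in ('scene','wrist'): s=snapshot(n); cv2.imwrite('pics/%s14.png'%n,s['color'])"
```

```text
t: 20.25
tool_pos: [0.5261, 0.0885, 0.3029]
eef_rot: [[-0.028, 0.999, 0.02], [0.895, 0.034, -0.444], [-0.444, 0.006, -0.896]]
contact_force: [-0.2, 0.2, 0.9]
gripper_width: 0.0554
20.25 [0.5261 0.0885 0.3029] F [-0.17  0.21  0.89] w 0.0554 j [ 14.4  16.9   9.9  88.8 -25.8  13.8]
z [ 0.02  -0.444 -0.896] x [-0.028  0.895 -0.444]
theta 1.7028 r 0.215 yoff 0.0007 tool below deg 116.39 Frad 0.91 Ftan 0.1
row cm [ 0.187 -0.001 -0.068] rad [-0.0001 -0.01   -0.    ] deg/row 0.57
4 [0.526 0.096 0.302]
8 [0.525 0.104 0.301]
```

View pics/wrist14.png

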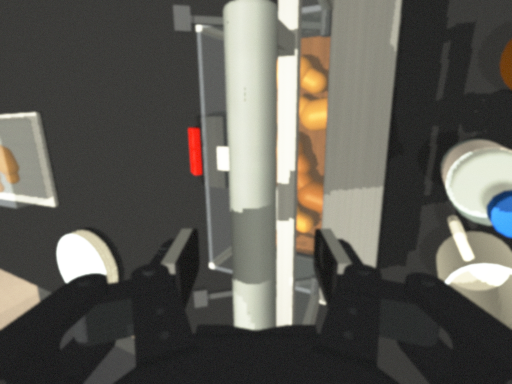

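Fingers are open (pads at columns ~190 and ~325, bar at 252 between them), no force, and the bar has not moved. Retract along the tool axis.

```bash
python3 -m pendant '[[[0,0,-0.6],[0,0,0]],[[0,0,-1.2],[0,0,0]],[[0,0,-1.5],[0,0,0]],[[0,0,-1.5],[0,0,0]],[[0,0,-1.5],[0,0,0]],[[0,0,-1.5],[0,0,0]],[[0,0,-1.5],[0,0,0]],[[0,0,-0.7],[0,0,0]]]'; python3 -c "
from h import *
st()
for n in ('scene','wrist','top'):
  s=snapshot(n); cv2.imwrite('pics/%s15.png'%n,s['color'])
  for th in (1.5,1.6,1.7): print(n,th,proj(s,bar(th)+.1*Y).round(),proj(s,bar(th)-.1*Y).round())"
```

```text
t: 21.15
tool_pos: [0.5241, 0.1335, 0.3937]
eef_rot: [[-0.027, 0.999, 0.022], [0.896, 0.034, -0.444], [-0.444, 0.007, -0.896]]
contact_force: [0.9, 0.4, 0.1]
gripper_width: 0.0553
21.15 [0.5241 0.1335 0.3937] F [0.86 0.36 0.12] w 0.0553 j [ 18.8  19.8  27.3 105.2 -25.3  18.7]
z [ 0.022 -0.444 -0.896] x [-0.027  0.896 -0.444]
scene 1.5 [257.  55.] [232.  99.]
scene 1.6 [268.  55.] [246.  99.]
scene 1.7 [279.  56.] [259. 101.]
wrist 1.5 [199.  58.] [212. 297.]
wrist 1.6 [224.  56.] [232. 303.]
wrist 1.7 [252.  54.] [255. 309.]
top 1.5 [269. 243.] [263. 113.]
top 1.6 [254. 244.] [249. 114.]
top 1.7 [239. 245.] [235. 115.]
```

View pics/scene15.png

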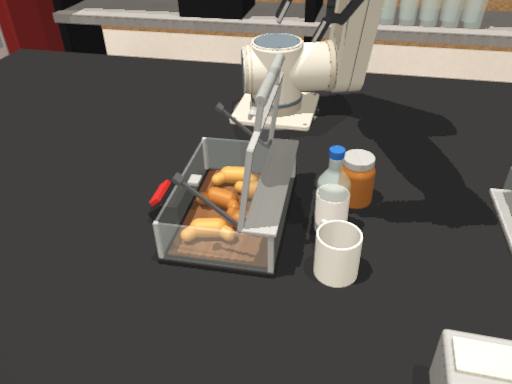

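View pics/wrist15.png

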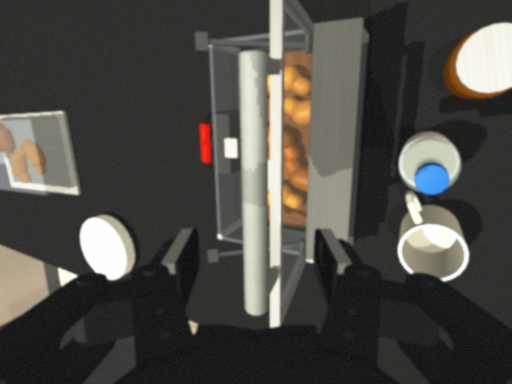

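View pics/top15.png

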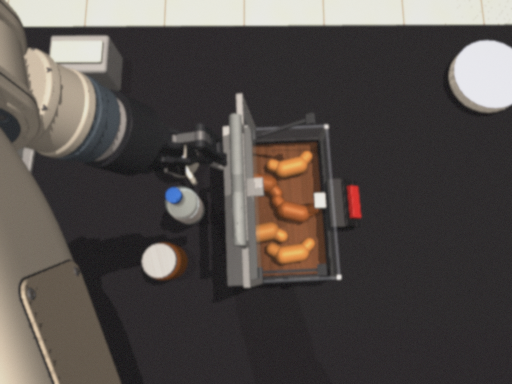

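Lid stands at ~1.7 by itself: bar at (253, 55→312) in the wrist view versus predicted (252–255, 54–309). Jar, bottle and mug are in place. One idle wait to confirm it's still, then sign off.

```bash
python3 -m pendant '[[[0,0,0],[0,0,0]],[[0,0,0],[0,0,0]],[[0,0,0],[0,0,0]],[[0,0,0],[0,0,0]],[[0,0,0],[0,0,0]],[[0,0,0],[0,0,0]],[[0,0,0],[0,0,0]],[[0,0,0],[0,0,0]]]' >/dev/null; python3 -c "
from h import *
st()
a=cv2.imread('pics/scene15.png'); s=snapshot('scene'); d=cv2.absdiff(a,s['color']).max(2); print('changed px',(d>40).sum())
a0=cv2.imread('pics/scene0.png'); d=cv2.absdiff(a0,s['color'])[140:290,312:380].max(2); print('bystander changed px',(d>40).sum())
print(sign_off())"
```

```text
22.1 [0.5241 0.1329 0.3924] F [0.63 0.12 0.23] w 0.0554 j [ 18.7  19.8  27.1 105.1 -25.3  18.6]
z [ 0.02  -0.444 -0.896] x [-0.028  0.895 -0.444]
changed px 44
bystander changed px 0
the job is handed in; nothing more can be done
None
```

The pastry case is open, with the lid standing on its stop by itself. I handed the job in at about 22 s.

- **Button:** I pressed it along its normal with the fingers shut. The lid popped to about 0.40 rad at roughly 5.7 N.
- **Lid:** I gripped the pull bar at 25 N and carried it slowly round the hinge to 1.70 rad. The stop showed as a jump to about 24 N, which I eased to about 6 N before letting go and backing about 10 cm clear.
- **Last checks:** After backing off, the wrist picture showed the bar within about 3 px of where 1.70 rad predicts. After a further 0.8 s wait, the contact force was near zero. The mug, bottle and jar area showed no changed pixels against the first picture.
- **Not as planned:**
  - At the pre-grasp, joint 4 reached its range limit (111.6° of 111.67°), so the arm stopped short. I re-planned from the measured pose.
  - In the final comparison with the picture just after release, 44 pixels of the scene had changed. I put this down to noise or the arm settling 1 mm, but did not look into it.

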